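# Sort out the swapped lids of three enamel pots

### The arm

A 6-joint arm with a two-finger parallel gripper is mounted at the origin on a cart in front of the work surface, level with it; the furniture and walls round the work are solid. World frame = base frame: x ahead of the robot, y to its left, z up, the work surface at z = 0. Lengths are in m, angles in rad, forces in N, time in s.
With the tool pointing down it reaches from about 0.35 to 0.725 m from the base axis. Payload 4.3 kg.
Tool frame: the origin (TCP) lies on the front face of the gripper's body, between the roots of the fingers; the fingertips stand 73 mm ahead of it and the grasp point (between the pads) lies 54 mm ahead of it; z points along the fingers, y is the line along which they close (so a half turn about z gives the same grasp; the last joint's range is limited). The gripper opens to 85 mm and grips with 20 to 120 N. Pads are 22 mm wide; open, the fingers measure 114 mm over their backs; the gripper's body (76 mm by 85 mm) begins 54 mm behind the grasp point. The pads swing forward as they close: fully open they stand 13 mm farther back than shut.
Start: joints at [0.996, 0.377, 0.081, 1.274, 0, 1.46], TCP at [0.258, 0.514, 0.304] pointing down, gripper open.
Joint ranges: [-2.72, 2.72], [-0.84, 1.66], [-1.02, 1.22], [-1.77, 2.12], [-1.37, 1.28], [-3.14, 3.14]. Speed limits (rad/s): [2.57, 2.57, 3.14, 3.14, 3.14, 3.14].

### API

Orientations are given as [roll, pitch, yaw] about the fixed x, y, z axes, in that order (R = Rz(yaw) Ry(pitch) Rx(roll)).
In Python, from station import arm, optics, job gives the robot as it stands (arm), with the cameras (optics) and the job (job).
- The arm moves only by the tool creep_tool, called after "Emit:" as name([rows], argument=value, ...), one row to a line, values as JSON. Schema: {"type":"object","properties":{"motion":{"type":"array","items":{"type":"object","properties":{"rotvec":{"type":"array","items":{"type":"number"},"minItems":3,"maxItems":3},"trans":{"type":"array","items":{"type":"number"},"minItems":3,"maxItems":3},"aperture":{"type":"number"}},"additionalProperties":false,"required":["aperture"]},"minItems":1,"maxItems":10},"grip_n":{"type":"number"},"only":{"type":"string"},"quiet":{"type":"boolean"},"lines":{"type":"string"}},"required":["motion"],"additionalProperties":false}. motion is a list of rows, 1 to 10 of them, each an object with the fields rotvec (a list: a rotation vector rx, ry, rz in parts of the range, where 1.0 means pi/2 rad), trans (a list: dx, dy, dz in shares of 0.2 m (1.0 is 0.2 m)), aperture (the opening from 0.0 (shut) to 1.0 (fully open)); a field left out counts as zero (the opening has to be given); each row shifts and turns the commanded pose from where the row before left it, along the tool's axes as they then stand; what a row does not reach is not made up. A row lasts 1/8 s, in which the tool goes at most 0.0625 m and 0.188 rad, less where a joint would pass 70% of its speed; a pose out of reach is approached as far as the arm can. The fingers move at their own pace and stop on an object; grip_n is the grip in N (left out, the last holds). Time passes only in rows, so rows that do not move let the fingers close. The tool returns the time, the measured TCP pose, the force, the opening and the grip force at its end. only (a regular expression) keeps the lines of the reply that match it, lines (a string "A,B") keeps lines A to B, and quiet returns only ok. No shift or turn number may pass 1 either way. Input that does not fit is refused with a message, and nothing moves.
- arm.get_state(): the state, without advancing time (a new reading comes with each control period).
- optics.snapshot(name): name is "scene" or "top"; returns the picture (384x512x3 uint8, red, green, blue); there is no depth.
- optics.camera_info(name): a dict with "vfov" (degrees; the focal length in pixels is half the picture's height over the tangent of half this angle, whatever the lens; pixels are square), "cx", "cy" (the principal point, pixels), "dist" ([k1, k2, p1, p2, k3] as OpenCV has them; the pictures are not rectified), "world_from_camera" (4x4, takes a point from camera to world coordinates). Camera axes: x right, y down, z forward; pixel columns grow to the right and rows downward; lengths in m; the calibration is good to about 2 mm. A picture is of the moment at which its call begins. camera_info takes no time and is no camera call.
- job.finish_job(): hands the job in; it is judged then, once.
The state is a dict: "t": time; "joint_positions": joint angles; "joint_vel": joint speeds; "joint_efforts": joint torques, N m; "position": TCP position; "ee_rot": TCP orientation; "wrist_force": force on the tool from outside, world axes, zero at the start; "torque": the same for the moment, N m; "grip_width": opening from 0.0 (shut) to 1.0 (fully open); "gripper_force": force on a finger pad.
Only numpy, scipy, OpenCV 4.12 (cv2) and the standard library are available. Lean on these libraries where they do the work, as an engineer would, in place of code of your own. Each camera call takes 0.05 s, during which the arm holds its last target. There are 200 camera calls.

### The job

The lids of the three white enamel pots beside the cooker have been mixed up: each pot wears a lid of another shape. Put every lid on its own pot - round on round, square on square, oval on oval - turned to fit, flat and fully home in the mouth, laying a lid aside on the cork trivet or another free spot while you need to. Leave the pots standing about where they are, set the lids down without dropping them, and do not knock over the salt shaker or the pepper grinder.

Things in the scene. Friction and masses are not known exactly. Their poses are not given: they have to be found in the camera images.
- round_pot: Round white enamel pot, dark rim, 95 mm high, rim 112 mm across outside, mouth 96 mm, rim 8 mm wide. Origin: centre of its underside, z up. Small dark wire ears on its +y and -y sides, up to 69 mm from the centre. Loose, 0.8 kg, slides when pushed with about 5 N.
- square_pot: Square white enamel pot, rounded corners, dark rim, 75 mm high, rim 108 x 108 mm outside, mouth 92 x 92 mm (corner radius 14), sides along its x and y axes, rim 8 mm wide. Origin: centre of its underside, z up. Small dark wire ears on its +y and -y sides, up to 67 mm from the centre. Loose, 0.8 kg, slides when pushed with about 5 N.
- oval_pot: Long oval white enamel pot (straight sides, half-round ends), dark rim, 85 mm high, rim 138 x 82 mm outside, mouth 122 mm along its y axis, 66 mm along x, rim 8 mm wide. Origin: centre of its underside, z up. Small dark wire ears at its two ends (+y, -y), up to 82 mm from the centre. Loose, 0.8 kg, slides when pushed with about 5 N.
- round_lid: Round lid: flange 108 mm, plug below it 84 mm at the bottom widening to 90 (6 to 3 mm play all round). White enamel, dark edge. Origin: centre of the plug's underside; z up. Flange 12 to 15 mm above origin, dome to 20, black knob 24 mm across from 30 to 53. 0.18 kg. Home: flange on rim, origin 12 mm below rim. Starts on the oval pot, plug on top of its rim.
- square_lid: Square lid, sides along its x and y: flange 104 mm, plug 80 mm at the bottom widening to 86 (6 to 3 mm play all round). White enamel, dark edge. Origin: centre of the plug's underside; z up. Flange 12 to 15 mm above origin, dome to 20, black knob 24 mm across from 30 to 53. 0.18 kg. Home: flange on rim, origin 12 mm below rim. Starts on the round pot, plug on top of its rim.
- oval_lid: Oval lid: flange 134 mm along its y, 78 along x, plug 110 x 54 at the bottom widening to 116 x 60 (6 to 3 mm play all round). White enamel, dark edge. Origin: centre of the plug's underside; z up. Flange 12 to 15 mm above origin, dome to 20, black knob 24 mm across from 30 to 53. 0.18 kg. Home: flange on rim, origin 12 mm below rim. Starts on the square pot, plug on top of its rim.
- trivet: Flat round cork trivet, 140 mm across, 9 mm thick, fixed, empty at the start; origin at the centre of its underside. A free spot to lay a lid aside on.
- salt_shaker: Salt shaker, white glass with grey cap, 44 mm across, 90 mm high, loose, standing in the middle between the pots and the trivet; origin: centre of its underside, z up. A bystander.
- pepper_grinder: Glass pepper grinder with a black top, 46 mm across, 150 mm high, loose, standing behind the pots; origin: centre of its underside, z up. A bystander.

How it is judged:
By the outcome, as a careful person would: the job done as asked, in the order asked, and still so for the second after the job is handed in, with the robot touching nothing.
It also fails if it takes over 88 s, if anything falls off the work surface, if the arm or the gripper's body presses on something with over 40 N, if the wrist force passes 120 N, or if a joint passes its speed limit or range.

## Working session

There is one attempt and no reset: what is moved stays moved. The work goes in short steps, Python scripts to look and compute and a tool call to move; the robot and the scene stay as the last step left them, time stands still between calls to the robot, and variables do not carry over. Pictures are saved under pics/ and viewed, at most 16 in all, crops included, and the job is handed in when it is done.

```bash
ls; mkdir -p pics; python3 - <<'E'
from station import arm, optics, job
import cv2
s=arm.get_state();print(s)
for n in("scene","top"):
    print(n,optics.camera_info(n))
    cv2.imwrite(f"pics/{n}0.png",cv2.resize(optics.snapshot(n)[:,:,::-1],(800,600),interpolation=cv2.INTER_CUBIC))
E
```

```text
pics
station.py
{'t': 0.0, 'joint_positions': array([ 9.95681627e-01,  3.78071082e-01,  7.96525709e-02,  1.27443274e+00,
       -2.69104748e-05,  1.46054035e+00]), 'joint_vel': array([-0.00058007, -0.00062485, -0.00116009,  0.00062938, -0.00027866,
       -0.0011857 ]), 'joint_efforts': array([ 3.77374699e-04, -4.63608384e+01,  2.69872373e+01,  2.06952280e-02,
       -8.15137696e-05,  3.15523208e-08]), 'position': array([0.25746865, 0.5135637 , 0.3029665 ]), 'ee_rot': array([-3.13954725e+00, -1.99361598e-04,  2.67673375e+00]), 'wrist_force': array([-0.09473784,  0.36079445, -0.26419025]), 'torque': array([-0.00751522, -0.00800685,  0.0100289 ]), 'gripper_force': 0.0, 'grip_width': 0.9974539318994384}
scene {'vfov': 44.4105202217018, 'cx': 250.34702015650768, 'cy': 194.14784008020663, 'dist': array([-0.16645487,  0.        ,  0.        ,  0.        ,  0.        ]), 'world_from_camera': array([[ 0.76567917, -0.36327939,  0.53081399,  0.05543552],
       [-0.64318244, -0.44164246,  0.62551441, -0.45052769],
       [ 0.00719351, -0.8203536 , -0.57181136,  0.68842871],
       [ 0.        ,  0.        ,  0.        ,  1.        ]])}
top {'vfov': 57.81729412732378, 'cx': 254.10707677401663, 'cy': 191.36406255871648, 'dist': array([-0.04671123,  0.        ,  0.        ,  0.        ,  0.        ]), 'world_from_camera': array([[-0.00988937, -0.98828443,  0.15230264,  0.48426849],
       [-0.99910033,  0.00348412, -0.04226567,  0.20594722],
       [ 0.04123986, -0.15258359, -0.98742975,  0.92505082],
       [ 0.        ,  0.        ,  0.        ,  1.        ]])}
```

View pics/scene0.png

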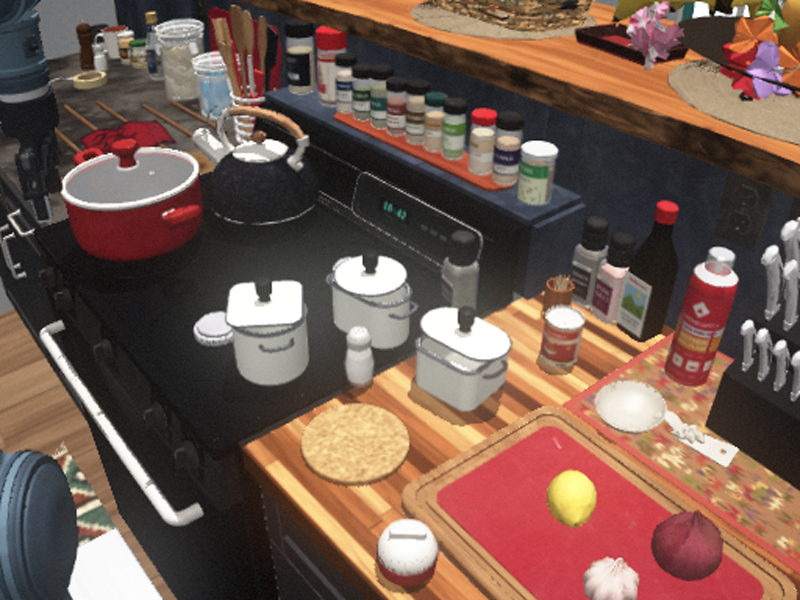

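View pics/top0.png

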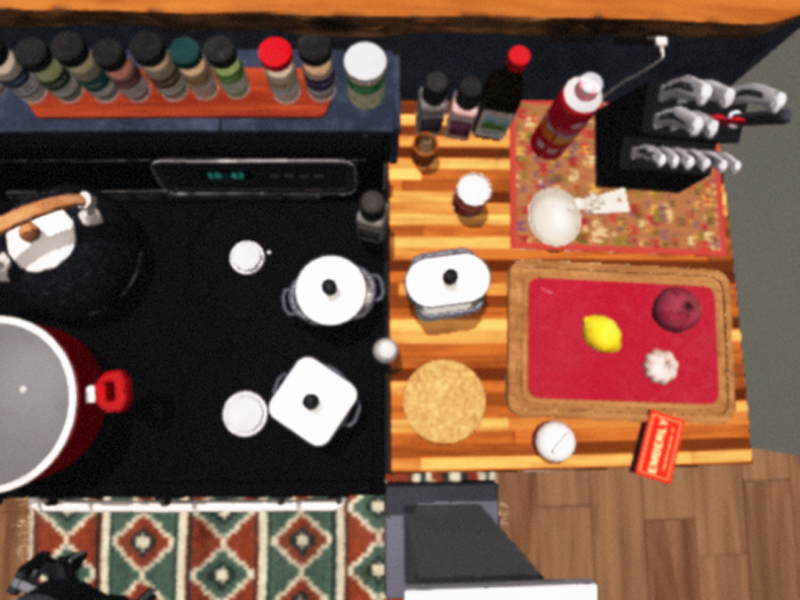

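```bash
cat > h.py <<'E'
import numpy as np, cv2
from station import arm, optics, job
def cam(n):
    c=optics.camera_info(n); f=192/np.tan(np.radians(c['vfov'])/2)
    return np.array([[f,0,c['cx']],[0,f,c['cy']],[0,0,1.]]),c['dist'],np.array(c['world_from_camera'])
def ray(n,uv):
    K,d,T=cam(n); p=cv2.undistortPoints(np.array([[uv]],float),K,d)[0,0]
    return T[:3,3],T[:3,:3]@np.array([p[0],p[1],1])
def atz(n,uv,z):
    o,v=ray(n,uv); return (o+v*(z-o[2])/v[2])
def tri(a,b):   # uv in scene, top
    o,v=ray('scene',a);q,w=ray('top',b)
    s=np.linalg.lstsq(np.c_[v,-w],q-o,rcond=None)[0]
    A,B=o+v*s[0],q+w*s[1]; return (A+B)/2,np.linalg.norm(A-B)
def proj(n,P):
    K,d,T=cam(n); R=T[:3,:3].T
    return cv2.projectPoints(np.atleast_2d(np.array(P,float)),cv2.Rodrigues(R)[0],-R@T[:3,3],K,d)[0][:,0]
def snap(n): return optics.snapshot(n)[:,:,::-1].copy()
def crop(img,x0,y0,w,h,s,name,draw=()):
    # crop pixel X -> image x0+ (X+.5)/s-.5
    c=cv2.resize(img[y0:y0+h,x0:x0+w],None,fx=s,fy=s,interpolation=cv2.INTER_CUBIC)
    for pts,col in draw:
        q=((pts-[x0,y0]+.5)*s-.5).round().astype(np.int32)
        cv2.polylines(c,[q],True,col,1,cv2.LINE_AA)
    cv2.imwrite('pics/'+name,c)
def shape(kind,r,L,xy,yaw,z,n=72):
    # stadium/rounded: r radius, L=(hx,hy) half extents of the core
    t=np.linspace(0,2*np.pi,n,endpoint=False)
    p=np.c_[np.cos(t)*r+np.sign(np.cos(t)+1e-9)*L[0],np.sin(t)*r+np.sign(np.sin(t)+1e-9)*L[1]]
    c,s=np.cos(yaw),np.sin(yaw)
    return np.c_[p@np.array([[c,s],[-s,c]])+xy,np.full(len(p),z)]
E
python3 - <<'E'
from h import *
crop(snap('top'),160,145,200,150,4,'t1.png')
crop(snap('scene'),135,150,200,150,4,'s1.png')
E
```

```text
(no output)
```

View pics/t1.png

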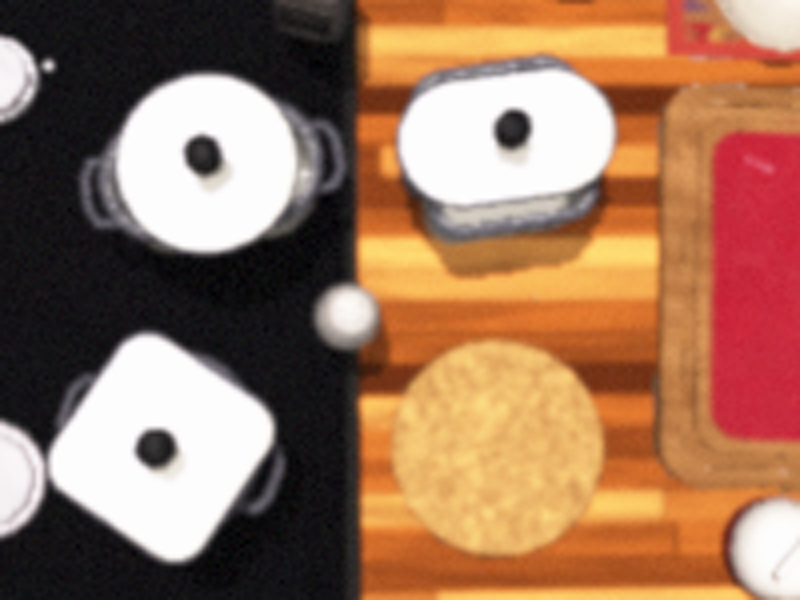

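View pics/s1.png

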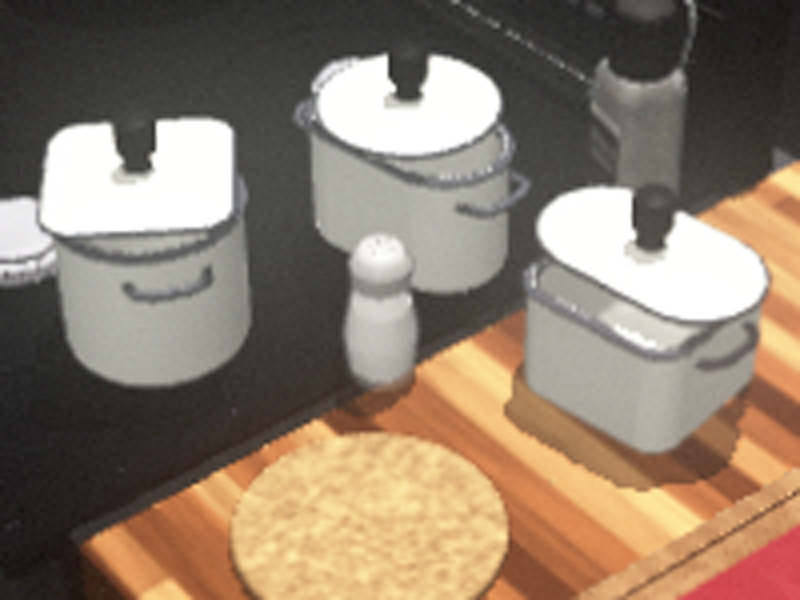

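The crops show, in top-crop pixels, the round lid knob at (204,156) on the oval pot, the square lid knob at (156,449) on the round pot, and the oval lid knob at (513,130) on the square pot. In the scene crop the knob tops are at (409,53), (136,125) and (655,195).

```bash
python3 - <<'E'
from h import *
T=lambda x,y:(160+(x+.5)/4-.5,145+(y+.5)/4-.5)
S=lambda x,y:(135+(x+.5)/4-.5,150+(y+.5)/4-.5)
img=snap('top')
K={'round':((204,156),(409,50),.138),'square':((156,449),(136,122),.148),'oval':((513,130),(655,193),.128)}
m0=(img.min(2)>165).astype(np.uint8)
for k,(t,s,zk) in K.items():
    P,e=tri(S(*s),T(*t)); print(k,'knobtop',P.round(4),'err',e.round(4))
    zf=zk-.038
    n,l=cv2.connectedComponents(m0); u,v=map(int,T(t[0]+30,t[1]+25)); 
    m=(l==l[v,u]).astype(np.uint8)
    cs=max(cv2.findContours(m,cv2.RETR_EXTERNAL,cv2.CHAIN_APPROX_NONE)[0],key=len)[:,0].astype(float)
    W=np.array([atz('top',c,zf)[:2] for c in cs]).astype(np.float32)
    r=cv2.minAreaRect(W*1000); print('  rect',np.round(r[0],1),np.round(r[1],1),round(r[2],1),len(cs))
print('trivet',atz('top',T(498,448),.009))
print('salt',tri(S(380,245),T(347,308)))
E
```

```text
round knobtop [0.6253 0.2712 0.1362] err 0.0024
  rect [626.1 273.3] [106.6 107. ] 45.2 131
square knobtop [0.4599 0.2958 0.1438] err 0.0017
  rect [459.9 297.8] [103.7 104. ] 55.3 141
oval knobtop [0.6426 0.0908 0.1271] err 0.004
  rect [639.1  89.8] [ 88.6 133.2] 7.9 150
trivet [0.45312173 0.09010852 0.009     ]
salt (array([0.54028377, 0.18919469, 0.08580894]), np.float64(0.0007690887182512625))
```

```bash
cat > go.py <<'E'
import sys
from h import *
from scipy.spatial.transform import Rotation as Ro
s=arm.get_state(); R=Ro.from_euler('xyz',s['ee_rot'])
x,y,z=map(float,sys.argv[1:4]); 
yaw=float(sys.argv[4]) if len(sys.argv)>4 else s['ee_rot'][2]
T=Ro.from_euler('xyz',[np.pi,0,yaw])
d=np.array([x,y,z])-s['position']
print('t',round(s['t'],2),'pos',s['position'].round(4),'rot',s['ee_rot'].round(3),'q1,q6',s['joint_positions'][[0,5]].round(2))
print('rotvec',(R.inv()*T).as_rotvec().round(4),'then d',T.inv().apply(d).round(4))
E
python3 go.py .6257 .2720 .183
```

```text
t 0.25 pos [0.2576 0.5138 0.3035] rot [-3.141 -0.     2.677] q1,q6 [1.   1.46]
rotvec [-0.0009 -0.0001  0.    ] then d [-0.4375 -0.0512  0.1205]
```

Units first: shifts go in shares of 0.2 m and turns go in shares of pi/2 rad. So -0.05 m / 0.2 = -0.25, 0.04 m / 0.2 = 0.2.

Emit:
creep_tool([
  {"trans": [-0.25, -0.03, 0], "aperture": 1},
  {"trans": [-0.25, -0.03, 0], "aperture": 1},
  {"trans": [-0.25, -0.03, 0], "aperture": 1},
  {"trans": [-0.25, -0.03, 0], "aperture": 1},
  {"trans": [-0.25, -0.03, 0], "aperture": 1},
  {"trans": [-0.25, -0.03, 0], "aperture": 1},
  {"trans": [-0.25, -0.03, 0], "aperture": 1},
  {"trans": [-0.25, -0.03, 0], "aperture": 1},
  {"trans": [-0.1875, -0.016, 0.1], "aperture": 1},
  {"trans": [0, 0, 0.2], "aperture": 1},
], grip_n=30)

```text
t: 1.5
position: [0.6297, 0.2703, 0.2444]
ee_rot: [3.138, 0.004, 2.673]
wrist_force: [-0.2, 0.6, 1.0]
grip_width: 0.999
gripper_force: 0.0
```

```bash
python3 go.py .6257 .2720 .183
```

```text
t 1.5 pos [0.6297 0.2703 0.2444] rot [3.138 0.004 2.673] q1,q6 [0.31 0.78]
rotvec [0.0034 0.0041 0.    ] then d [ 0.0043 -0.0003  0.0614]
```

In the tool's units: 0.03 m / 0.2 = 0.15.

Emit:
creep_tool([
  {"trans": [0, 0, 0.15], "aperture": 0.7},
  {"trans": [0, 0, 0.15], "aperture": 0.6},
  {"aperture": 0.6},
  {"aperture": 0.6},
])

```text
t: 2.0
position: [0.6263, 0.2723, 0.1851]
ee_rot: [3.141, 0.001, 2.677]
wrist_force: [-0.1, -0.4, -0.2]
grip_width: 0.599
gripper_force: 0.0
```

```bash
python3 go.py .6257 .2720 .183; python3 - <<'E'
from h import *
crop(snap('scene'),180,100,160,120,5,'s2.png')
E
```

```text
t 2.0 pos [0.6263 0.2723 0.1851] rot [3.141e+00 1.000e-03 2.677e+00] q1,q6 [0.32 0.78]
rotvec [0.0009 0.0009 0.    ] then d [ 0.0004 -0.0006  0.0021]
```

View pics/s2.png

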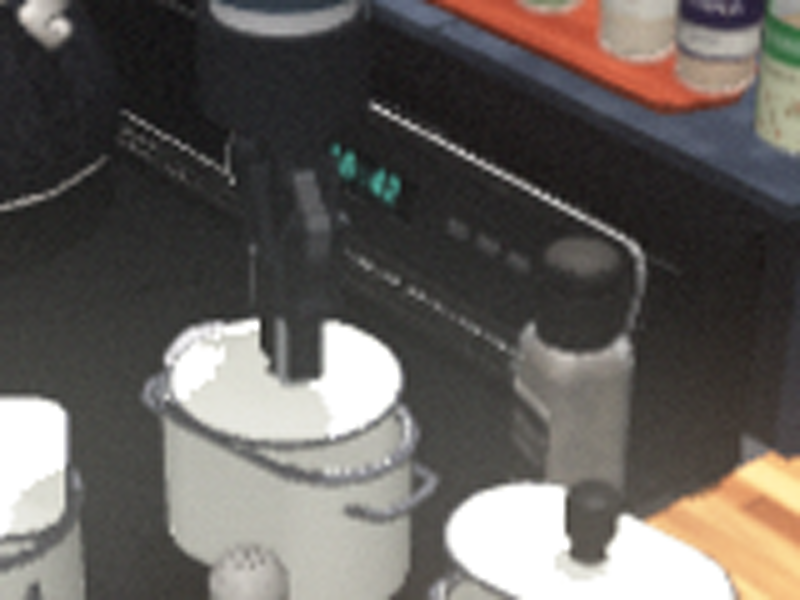

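The fingers straddle the round lid's knob (around (295,350) in the crop), tips just above the dome. Closing now.

In the tool's units: -0.03 m / 0.2 = -0.15, -0.02 m / 0.2 = -0.1.

Emit:
creep_tool([
  {"trans": [0, 0, 0.005], "aperture": 0},
  {"aperture": 0},
  {"aperture": 0},
  {"aperture": 0},
  {"trans": [0, 0, -0.1], "aperture": 0},
  {"trans": [0, 0, -0.15], "aperture": 0},
  {"trans": [0, 0, -0.15], "aperture": 0},
], grip_n=40)

```text
t: 2.92
position: [0.6253, 0.2719, 0.2628]
ee_rot: [-3.14, -0.002, 2.677]
wrist_force: [0.3, 0.1, -1.6]
grip_width: 0.265
gripper_force: 39.4
```

```bash
python3 go.py .4531 .0901 .300
```

```text
t 2.92 pos [0.6253 0.2719 0.2628] rot [-3.140e+00 -2.000e-03  2.677e+00] q1,q6 [0.32 0.78]
rotvec [-0.0016 -0.0015  0.    ] then d [ 0.0724 -0.2397 -0.0372]
```

In the tool's units: 0.05 m / 0.2 = 0.25, -0.04 m / 0.2 = -0.2.

Emit:
creep_tool([
  {"trans": [0.06, -0.2, 0], "aperture": 0},
  {"trans": [0.06, -0.2, 0], "aperture": 0},
  {"trans": [0.06, -0.2, 0], "aperture": 0},
  {"trans": [0.06, -0.2, 0], "aperture": 0},
  {"trans": [0.06, -0.2, 0], "aperture": 0},
  {"trans": [0.06, -0.2, 0], "aperture": 0},
  {"trans": [0, 0, 0.25], "aperture": 0},
  {"trans": [0, 0, 0.25], "aperture": 0},
  {"trans": [0, 0, 0.175], "aperture": 0},
  {"aperture": 0},
])

```text
t: 4.18
position: [0.4508, 0.0896, 0.1254]
ee_rot: [-3.138, -0.006, 2.677]
wrist_force: [-0.1, -0.4, -1.8]
grip_width: 0.268
gripper_force: 39.6
```

```bash
python3 go.py .4531 .0901 .108;  python3 - <<'E'
from h import *
cv2.imwrite('pics/s3raw.png',snap('scene'));cv2.imwrite('pics/t3raw.png',snap('top'))
crop(cv2.imread('pics/t3raw.png'),160,145,200,150,4,'t3.png')
E
```

```text
t 4.17 pos [0.4508 0.0896 0.1254] rot [-3.138 -0.006  2.677] q1,q6 [0.06 0.52]
rotvec [-0.0037 -0.0064  0.    ] then d [-0.0018  0.0014  0.0174]
```

View pics/t3.png

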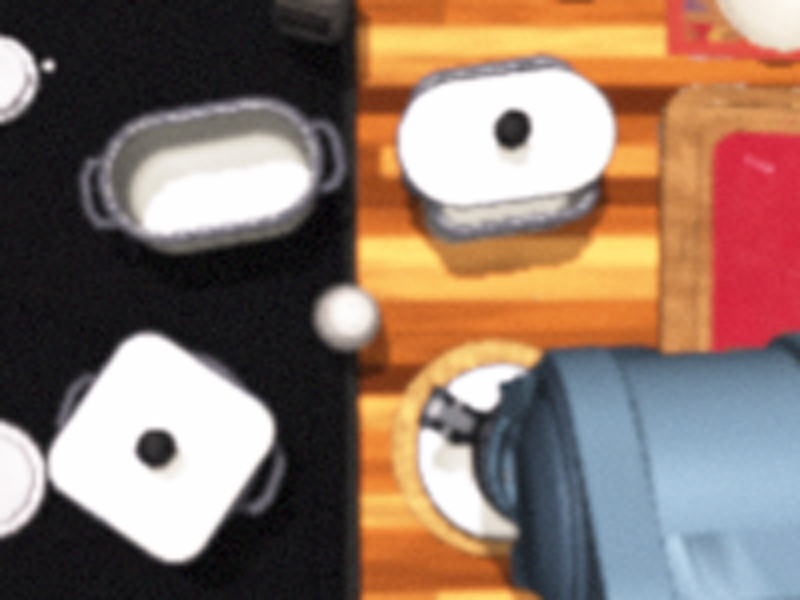

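In the tool's units: 0.006 m / 0.2 = 0.03, 0.002 m / 0.2 = 0.01.

Emit:
creep_tool([
  {"trans": [-0.005, 0.005, 0.03], "aperture": 0},
  {"trans": [0, 0, 0.03], "aperture": 0},
  {"trans": [0, 0, 0.01], "aperture": 0},
  {"trans": [0, 0, 0.005], "aperture": 0},
  {"aperture": 0},
])

```text
t: 4.9
position: [0.4553, 0.0904, 0.1129]
ee_rot: [3.142, -0.0, 2.677]
wrist_force: [0.1, 0.8, -0.3]
grip_width: 0.263
gripper_force: 39.6
```

```bash
cat > fit.py <<'E'
from h import *
from scipy.optimize import differential_evolution
from scipy.ndimage import map_coordinates
def edges(img):
    g=cv2.GaussianBlur(img.astype(np.float32),(0,0),.8)
    e=np.sqrt((cv2.Sobel(g,-1,1,0)**2+cv2.Sobel(g,-1,0,1)**2).sum(2)); return np.minimum(e,np.percentile(e,95))
def fit(ims,curves,x0,dx=.012,dyaw=.15):
    """ims {cam:img}; curves(xy,yaw)->list of Nx3; maximise mean edge strength"""
    E={k:edges(v) for k,v in ims.items()}
    def c(p):
        P=np.vstack(curves(p[:2],p[2])); s=0
        for k,e in E.items():
            q=proj(k,P); s+=map_coordinates(e,[q[:,1],q[:,0]],order=1).mean()/e.max()
        return -s
    r=differential_evolution(c,[(x0[0]-dx,x0[0]+dx),(x0[1]-dx,x0[1]+dx),(x0[2]-dyaw,x0[2]+dyaw)],seed=1,maxiter=60,tol=1e-6)
    return r.x,-r.fun
oval=lambda z:lambda xy,a:[shape('',.041,(0,.028),xy,a,z),shape('',.033,(0,.028),xy,a,z)]
square=lambda z:lambda xy,a:[shape('',.022,(.032,.032),xy,a,z),shape('',.014,(.032,.032),xy,a,z)]
rnd=lambda z:lambda xy,a:[shape('',.056,(0,0),xy,a,z),shape('',.048,(0,0),xy,a,z)]
E
python3 - <<'E'
from fit import *
t,s=cv2.imread('pics/t3raw.png'),cv2.imread('pics/s3raw.png')
c=atz('top',(160+211.5/4-.5,145+170.5/4-.5),.085)
print(c)
for ims in({'top':t},{'scene':s},{'top':t,'scene':s}):
    x,f=fit(ims,oval(.085),[c[0],c[1],.14]); print(x.round(4),round(f,3))
dr=lambda n:[(proj(n,p),(0,255,0)) for p in oval(.085)(x[:2],x[2])]
crop(t,170,155,100,75,5,'a.png',dr('top'));crop(s,195,155,100,75,5,'b.png',dr('scene'))
cv2.imwrite('pics/f4.png',np.vstack([cv2.imread('pics/a.png')[:300],cv2.imread('pics/b.png')[:300]]))
E
```

```text
[0.62466812 0.27183911 0.085     ]
[0.6247 0.2717 0.1541] 0.686Traceback (most recent call last):
  File "<stdin>", line 6, in <module>
  File "fit.py", line 15, in fit
    r=differential_evolution(c,[(x0[0]-dx,x0[0]+dx),(x0[1]-dx,x0[1]+dx),(x0[2]-dyaw,x0[2]+dyaw)],seed=1,maxiter=60,tol=1e-6)
    return fun(*args, **kwargs)
    ret = solver.solve()
    next(self)
    ~~~~^^^^^^
    energy = self.func(parameters)
    return self.f(x, *self.args)
           ~~~~~~^^^^^^^^^^^^^^^
  File "fit.py", line 13, in c
    q=proj(k,P); s+=map_coordinates(e,[q[:,1],q[:,0]],order=1).mean()/e.max()
  File "h.py", line 16, in proj
    K,d,T=cam(n); R=T[:3,:3].T
          ~~~^^^
  File "h.py", line 4, in cam
    c=optics.camera_info(n); f=192/np.tan(np.radians(c['vfov'])/2)
ValueError: time passes only in moves, steps and waits
```

```bash
sed -i 's/^def cam/from functools import lru_cache\n@lru_cache\ndef cam/' h.py
```

Emit:
creep_tool([
  {"aperture": 0},
  {"aperture": 0},
])

```text
t: 5.15
position: [0.4554, 0.0903, 0.113]
ee_rot: [3.141, 0.0, 2.677]
wrist_force: [-0.2, -0.9, -1.6]
grip_width: 0.269
gripper_force: 39.6
```

```bash
cat > o.py <<'E'
import sys
from fit import *
E
python3 - <<'E'
from fit import *
t,s=cv2.imread('pics/t3raw.png'),cv2.imread('pics/s3raw.png')
c=[.6247,.2718]
for ims in({'top':t},{'scene':s},{'top':t,'scene':s}):
    x,f=fit(ims,oval(.085),[c[0],c[1],.14]); print(x.round(4),round(f,3))
dr=lambda n:[(proj(n,p),(0,255,0)) for p in oval(.085)(x[:2],x[2])]
crop(t,170,155,100,60,5,'a.png',dr('top'));crop(s,195,155,100,60,5,'b.png',dr('scene'))
cv2.imwrite('pics/f4.png',np.vstack([cv2.imread('pics/a.png')[:300],cv2.imread('pics/b.png')[:300]]))
E
```

```text
[0.6247 0.2717 0.154 ] 0.686
[0.6185 0.2671 0.2602] 0.318
[0.6246 0.2713 0.1534] 0.962
```

View pics/f4.png

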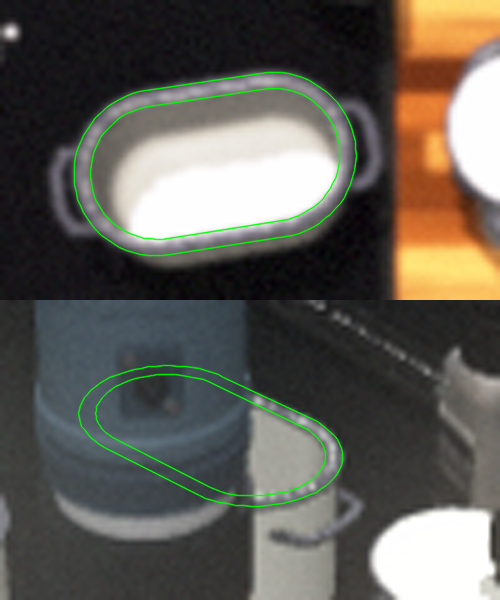

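The fit matches the oval rim in both views: pot at (0.6247, 0.2715), yaw 0.154. Next I'll set the round lid down.

In the tool's units: 0.0025 m / 0.2 = 0.0125, 0.001 m / 0.2 = 0.005.

Emit:
creep_tool([
  {"trans": [0, 0, 0.0125], "aperture": 0},
  {"trans": [0, 0, 0.005], "aperture": 0},
  {"aperture": 0},
  {"aperture": 0},
])

```text
t: 5.65
position: [0.4553, 0.0904, 0.1094]
ee_rot: [3.142, -0.0, 2.677]
wrist_force: [-0.5, 0.1, -0.9]
grip_width: 0.263
gripper_force: 39.6
```

Emit:
creep_tool([
  {"trans": [0, 0, 0.0075], "aperture": 0},
  {"aperture": 0},
  {"aperture": 0},
])

```text
t: 6.02
position: [0.4555, 0.0904, 0.1084]
ee_rot: [3.141, 0.0, 2.677]
wrist_force: [-1.7, 0.6, 5.6]
grip_width: 0.267
gripper_force: 40.4
```

In the tool's units: -0.05 m / 0.2 = -0.25, -0.04 m / 0.2 = -0.2.

Emit:
creep_tool([
  {"aperture": 0.6},
  {"aperture": 0.6},
  {"trans": [0, 0, -0.2], "aperture": 0.6},
  {"trans": [0, 0, -0.25], "aperture": 0.6},
  {"trans": [0, 0, -0.25], "aperture": 0.6},
])

```text
t: 6.65
position: [0.455, 0.0903, 0.2491]
ee_rot: [-3.141, -0.0, 2.677]
wrist_force: [0.9, -0.0, -0.2]
grip_width: 0.597
gripper_force: 0.0
```

```bash
python3 - <<'E'
from fit import *
t,s=cv2.imread('pics/t3raw.png'),cv2.imread('pics/s3raw.png')
for nm,sh,c in(('oval',lambda xy,a:[shape('',.039,(0,.028),xy,a,.089)],[.6405,.0905,.12]),('sq',lambda xy,a:[shape('',.018,(.034,.034),xy,a,.109)],[.46,.2968,-.6]),('sq',lambda xy,a:[shape('',.012,(.04,.04),xy,a,.109)],[.46,.2968,-.6])):
  for ims in({'top':t},{'scene':s},{'top':t,'scene':s}):
    x,f=fit(ims,sh,c); print(nm,x.round(4),round(f,3))
E
python3 go.py .6410 .0905 .260
```

```text
oval [0.6443 0.0907 0.1223] 0.972
oval [0.6447 0.0921 0.1596] 0.963
oval [0.6446 0.0917 0.146 ] 1.92
sq [ 0.4594  0.296  -0.5798] 0.993
sq [ 0.4622  0.2997 -0.5598] 0.965
sq [ 0.4618  0.2971 -0.5877] 1.924
sq [ 0.4595  0.2986 -0.5698] 0.968
sq [ 0.4589  0.2982 -0.5833] 0.917
sq [ 0.4593  0.2985 -0.5809] 1.88
t 6.65 pos [0.455  0.0903 0.2491] rot [-3.141 -0.     2.677] q1,q6 [0.06 0.52]
rotvec [-0.0002 -0.0005  0.    ] then d [-0.1662  0.0836 -0.0109]
```

In the tool's units: -0.0423 m / 0.2 = -0.2115, 0.0214 m / 0.2 = 0.107.

Emit:
creep_tool([
  {"trans": [-0.2115, 0.107, 0], "aperture": 0.6},
  {"trans": [-0.2115, 0.107, 0], "aperture": 0.6},
  {"trans": [-0.2115, 0.107, 0], "aperture": 0.6},
  {"trans": [-0.211, 0.1075, 0], "aperture": 0.6},
  {"trans": [0, 0, 0.15], "aperture": 0.6},
  {"trans": [0, 0, 0.15], "aperture": 0.6},
  {"aperture": 0.6},
  {"aperture": 0.6},
])

```text
t: 7.65
position: [0.6451, 0.0912, 0.1888]
ee_rot: [3.141, 0.001, 2.677]
wrist_force: [0.2, -1.9, 1.0]
grip_width: 0.599
gripper_force: 0.0
```

```bash
python3 go.py .6444 .0912 .1745
```

```text
t 7.65 pos [0.6451 0.0912 0.1888] rot [3.141e+00 1.000e-03 2.677e+00] q1,q6 [0.04 0.51]
rotvec [0.0005 0.0007 0.    ] then d [ 0.0007 -0.0003  0.0143]
```

In the tool's units: -0.03 m / 0.2 = -0.15, -0.02 m / 0.2 = -0.1.

Emit:
creep_tool([
  {"trans": [0.0035, 0, 0.0715], "aperture": 0.6},
  {"aperture": 0.6},
  {"aperture": 0},
  {"aperture": 0},
  {"aperture": 0},
  {"trans": [0, 0, -0.1], "aperture": 0},
  {"trans": [0, 0, -0.15], "aperture": 0},
  {"trans": [0, 0, -0.15], "aperture": 0},
  {"aperture": 0},
])

```text
t: 8.78
position: [0.6457, 0.0916, 0.256]
ee_rot: [3.139, 0.005, 2.677]
wrist_force: [-0.4, -0.5, -1.9]
grip_width: 0.261
gripper_force: 39.3
```

```bash
python3 - <<'E'
from fit import *
s=snap('scene');cv2.imwrite('pics/s5raw.png',s);print(arm.get_state()['position'].round(4))
z=arm.get_state()['position'][2]-.0995+.014
for dz in(-.002,0,.002):
    x,f=fit({'scene':s},lambda xy,a:[shape('',.039,(0,.028),xy,a,z+dz)],[.6444,.0912,.14]);print(x.round(4),round(f,3))
cv2.imwrite('pics/t5raw.png',snap('top'))
crop(s,180,60,160,120,4,'s5.png',[(proj('scene',shape('',.039,(0,.028),x[:2],x[2],z)),(0,255,0))])
E
python3 go.py .6247 .2715 .26 2.686
```

```text
[0.6449 0.0915 0.254 ]
[0.6521 0.0977 0.1874] 0.977
[0.6501 0.0955 0.1895] 0.977
[0.6481 0.0936 0.1863] 0.976
t 8.88 pos [0.6441 0.0915 0.2526] rot [-3.141e+00 -1.000e-03  2.677e+00] q1,q6 [0.04 0.51]
rotvec [-0.0003 -0.0007 -0.0092] then d [ 0.0966  0.1532 -0.0074]
```

View pics/s5.png

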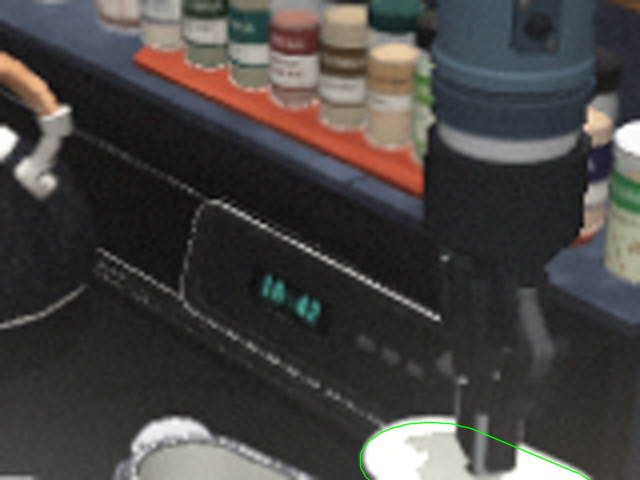

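```bash
python3 - <<'E'
from fit import *
s,t=snap('scene'),snap('top');p=arm.get_state()['position'];print(p.round(4))
z=p[2]-.0995+.014
for ims in({'scene':s},{'top':t},{'scene':s,'top':t}):
  for dz in(-.002,0.002,.006):
    x,f=fit(ims,lambda xy,a:[shape('',.039,(0,.028),xy,a,z+dz)],[.6444,.0912,.14]);print(dz,x.round(4),round(f,3))
a=[]
for n,i,x0,y0 in(('scene',s,250,130),('top',t,210,140)):
    crop(i,x0,y0,110,80,4,'a.png',[(proj(n,shape('',.039,(0,.028),x[:2],x[2],z+.006)),(0,255,0))]);a.append(cv2.imread('pics/a.png'))
cv2.imwrite('pics/f6.png',np.hstack(a)[:,:800])
E
```

```text
[0.6433 0.0914 0.2515]
-0.002 [0.6486 0.0968 0.1803] 0.973
0.002 [0.6446 0.0926 0.1858] 0.972
0.006 [0.6403 0.0889 0.1798] 0.965
-0.002 [0.6443 0.0926 0.1033] 0.642
0.002 [0.6438 0.0931 0.1123] 0.637
0.006 [0.6436 0.093  0.1278] 0.632
-0.002 [0.6475 0.0948 0.1907] 1.509
0.002 [0.6447 0.0927 0.1289] 1.598
0.006 [0.6431 0.091  0.1154] 1.529
```

View pics/f6.png

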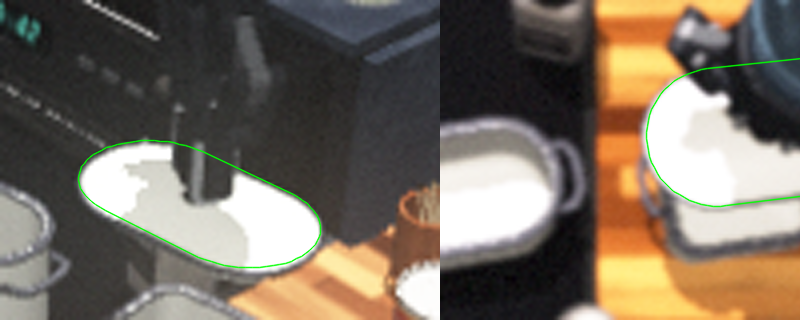

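In the tool's units: 0.0384 m / 0.2 = 0.192, 0.0383 m / 0.2 = 0.1915, -0.02 rad / 1.5708 = -0.0127.

Emit:
creep_tool([
  {"rotvec": [0, 0, -0.0127], "aperture": 0},
  {"trans": [0.1185, 0.1915, 0], "aperture": 0},
  {"trans": [0.1185, 0.1915, 0], "aperture": 0},
  {"trans": [0.1185, 0.1915, 0], "aperture": 0},
  {"trans": [0.118, 0.192, 0], "aperture": 0},
  {"trans": [0, 0, 0.15], "aperture": 0},
  {"trans": [0, 0, 0.15], "aperture": 0},
  {"aperture": 0},
  {"aperture": 0},
])

```text
t: 10.1
position: [0.6249, 0.2705, 0.1943]
ee_rot: [3.141, 0.0, 2.697]
wrist_force: [0.3, -0.2, -1.1]
grip_width: 0.268
gripper_force: 39.6
```

```bash
python3 go.py .6237 .2705 .1725 2.697; python3 - <<'E'
from fit import *
s,t=snap('scene'),snap('top');p=arm.get_state()['position'];print(p.round(4))
z=p[2]-.0995+.016
for k,ims in(('s',{'scene':s}),('t',{'top':t}),('b',{'scene':s,'top':t})):
    x,f=fit(ims,lambda xy,a:[shape('',.039,(0,.028),xy,a,z)],[.6247,.2715,.15]);print(k,x.round(4),round(f,3))
a=[]
for n,i,x0,y0 in(('scene',s,190,130),('top',t,170,150)):
    d=[(proj(n,shape('',.039,(0,.028),x[:2],x[2],z)),(0,255,0))]+[(proj(n,c),(0,0,255)) for c in oval(.085)(np.array([.6247,.2715]),.154)]
    crop(i,x0,y0,100,90,4,'a.png',d);a.append(cv2.imread('pics/a.png'))
cv2.imwrite('pics/f7.png',np.hstack(a))
E
```

```text
t 10.1 pos [0.6249 0.2705 0.1943] rot [3.141 0.    2.697] q1,q6 [0.32 0.76]
rotvec [ 0.0004  0.0002 -0.0001] then d [ 0.0011 -0.0006  0.0218]
[0.6257 0.2707 0.1954]
s [0.6237 0.269  0.2242] 0.957
t [0.6357 0.2595 0.1496] 0.133
b [0.6238 0.2685 0.2345] 1.029
```

View pics/f7.png

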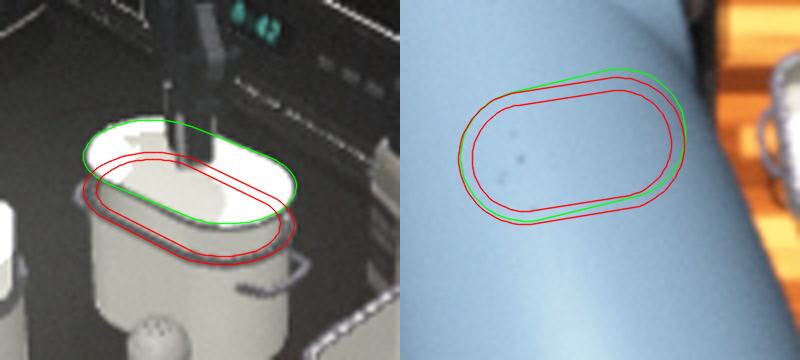

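In the tool's units: 0.006 m / 0.2 = 0.03, 0.004 m / 0.2 = 0.02.

Emit:
creep_tool([
  {"trans": [0.0025, 0, 0.03], "aperture": 0},
  {"trans": [0, 0, 0.03], "aperture": 0},
  {"trans": [0, 0, 0.02], "aperture": 0},
  {"trans": [0, 0, 0.01], "aperture": 0},
  {"aperture": 0},
  {"aperture": 0},
])

```text
t: 10.95
position: [0.6244, 0.2708, 0.1758]
ee_rot: [3.141, 0.0, 2.697]
wrist_force: [0.5, 1.0, -1.8]
grip_width: 0.265
gripper_force: 39.6
```

```bash
python3 go.py .6237 .2705 .1725 2.697
```

```text
t 10.95 pos [0.6244 0.2708 0.1758] rot [3.141 0.    2.697] q1,q6 [0.32 0.76]
rotvec [ 0.0003  0.0002 -0.0002] then d [ 0.0005 -0.0006  0.0033]
```

Plug is inside (9 mm deep) without contact force; the last 3 mm.

In the tool's units: 0.002 m / 0.2 = 0.01, 0.001 m / 0.2 = 0.005.

Emit:
creep_tool([
  {"trans": [0, 0, 0.01], "aperture": 0},
  {"trans": [0, 0, 0.005], "aperture": 0},
  {"aperture": 0},
  {"aperture": 0},
])

```text
t: 11.45
position: [0.6243, 0.2708, 0.1726]
ee_rot: [3.142, -0.0, 2.697]
wrist_force: [-0.5, 0.1, -1.8]
grip_width: 0.266
gripper_force: 39.6
```

Emit:
creep_tool([
  {"trans": [0, 0, 0.0065], "aperture": 0},
  {"aperture": 0},
  {"aperture": 0},
])

```text
t: 11.82
position: [0.6244, 0.2709, 0.1721]
ee_rot: [3.141, 0.001, 2.697]
wrist_force: [-1.7, -0.2, 5.6]
grip_width: 0.266
gripper_force: 40.1
```

In the tool's units: -0.04 m / 0.2 = -0.2.

Emit:
creep_tool([
  {"aperture": 0.6},
  {"aperture": 0.6},
  {"trans": [0, 0, -0.2], "aperture": 0.6},
  {"trans": [0, 0, -0.2], "aperture": 0.6},
  {"aperture": 0.6},
])

```text
t: 12.45
position: [0.6263, 0.2715, 0.2555]
ee_rot: [3.136, 0.006, 2.697]
wrist_force: [1.0, 0.3, 0.2]
grip_width: 0.6
gripper_force: 0.0
```

```bash
python3 go.py .4603 .2972 .25
```

```text
t 12.45 pos [0.6263 0.2715 0.2555] rot [3.136 0.006 2.697] q1,q6 [0.32 0.76]
rotvec [0.0055 0.0056 0.    ] then d [ 0.1609 -0.0482  0.0055]
```

In the tool's units: 0.0398 m / 0.2 = 0.199, 0.03 m / 0.2 = 0.15.

Emit:
creep_tool([
  {"trans": [0.199, -0.0595, 0], "aperture": 0.6},
  {"trans": [0.199, -0.0595, 0], "aperture": 0.6},
  {"trans": [0.199, -0.0595, 0], "aperture": 0.6},
  {"trans": [0.199, -0.0595, 0], "aperture": 0.6},
  {"trans": [0, 0, 0.15], "aperture": 0.6},
  {"aperture": 0.6},
])

```text
t: 13.2
position: [0.4578, 0.2955, 0.2186]
ee_rot: [-3.137, -0.004, 2.697]
wrist_force: [-0.3, -0.4, -0.8]
grip_width: 0.606
gripper_force: 0.0
```

```bash
python3 - <<'E'
from fit import *
s,t=snap('scene'),snap('top')
for k,ims in(('s',{'scene':s}),('t',{'top':t}),('b',{'scene':s,'top':t})):
    x,f=fit(ims,square(.075),[.645,.09,.13],.02);print(k,x.round(4),round(f,3))
for k,ims in(('s',{'scene':s}),('t',{'top':t}),('b',{'scene':s,'top':t})):
    xo,f=fit(ims,lambda xy,a:[shape('',.039,(0,.028),xy,a,.087)],[.6247,.2715,.154]);print('ovallid',k,xo.round(4),round(f,3))
a=[]
for n,i,x0,y0 in(('scene',s,190,150),('top',t,170,145)):
    d=[(proj(n,c),(0,0,255)) for c in square(.075)(x[:2],x[2])]
    crop(i,x0,y0,160,120,3.5,'a.png',d);a.append(cv2.imread('pics/a.png')[:,:400 if n!='top' else None])
a=[cv2.resize(cv2.imread('pics/a.png'),None,fx=.7,fy=.7)]; 
for n,i,x0,y0 in(('scene',s,190,150),):
    crop(i,x0,y0,160,120,2.45,'b.png',[(proj(n,c),(0,0,255)) for c in square(.075)(x[:2],x[2])])
cv2.imwrite('pics/f8.png',np.hstack([a[0][:290],cv2.imread('pics/b.png')[:290]]))
E
python3 go.py .4603 .2972 .1945
```

```text
s [ 0.6427  0.0904 -0.02  ] 0.528
t [0.6455 0.0949 0.0305] 0.628
b [ 0.6435  0.0911 -0.02  ] 1.131
ovallid s [0.626  0.2732 0.1781] 0.834
ovallid t [0.625  0.2713 0.1594] 1.0
ovallid b [0.6256 0.2728 0.164 ] 1.832
t 13.3 pos [0.46   0.2961 0.221 ] rot [-3.141e+00 -1.000e-03  2.697e+00] q1,q6 [0.46 0.9 ]
rotvec [-0.001  -0.0008  0.    ] then d [0.0002 0.0011 0.0265]
```

View pics/f8.png

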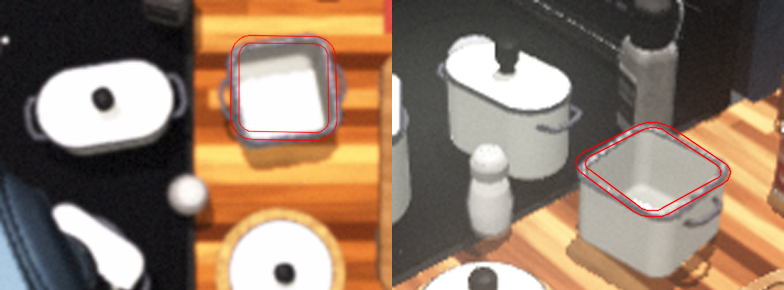

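In the tool's units: 0.013 m / 0.2 = 0.065, 0.0005 m / 0.2 = 0.0025.

Emit:
creep_tool([
  {"trans": [0, 0.0025, 0.065], "aperture": 0.6},
  {"trans": [0, 0, 0.065], "aperture": 0.6},
  {"aperture": 0.6},
  {"aperture": 0.6},
])

```text
t: 13.8
position: [0.4603, 0.2968, 0.1953]
ee_rot: [-3.142, -0.0, 2.697]
wrist_force: [0.0, -0.2, -0.3]
grip_width: 0.599
gripper_force: 0.0
```

```bash
python3 - <<'E'
from fit import *
s,t=snap('scene'),snap('top');cv2.imwrite('pics/s9raw.png',s);cv2.imwrite('pics/t9raw.png',t)
for y in(-.2,-.1,0,.1,.2):
  for k,ims in(('t',{'top':t}),('b',{'scene':s,'top':t})):
    x,f=fit(ims,square(.075),[.645,.09,y],.015,.05);print(k,x.round(4),round(f,3))
a=[]
for n,i,x0,y0 in(('scene',s,265,195),('top',t,250,150)):
    crop(i,x0,y0,80,70,5,'a.png');a.append(cv2.imread('pics/a.png'))
cv2.imwrite('pics/f9.png',np.hstack(a))
E
python3 go.py .4603 .2972 .1945
```

```text
t [ 0.6436  0.0902 -0.15  ] 0.62
b [ 0.6465  0.0879 -0.2234] 1.152
t [ 0.6436  0.0904 -0.0989] 0.628
b [ 0.6436  0.0899 -0.1053] 1.163
t [0.6457 0.0946 0.0244] 0.628
b [ 0.643   0.0905 -0.05  ] 1.153
t [0.6456 0.0949 0.05  ] 0.623
b [0.6406 0.0858 0.0511] 1.081
t [0.6425 0.0909 0.15  ] 0.606
b [0.641  0.0961 0.2265] 1.07
t 13.9 pos [0.4606 0.2969 0.1957] rot [3.141 0.    2.697] q1,q6 [0.46 0.9 ]
rotvec [0.0007 0.0004 0.    ] then d [0.0004 0.0002 0.0012]
```

View pics/f9.png

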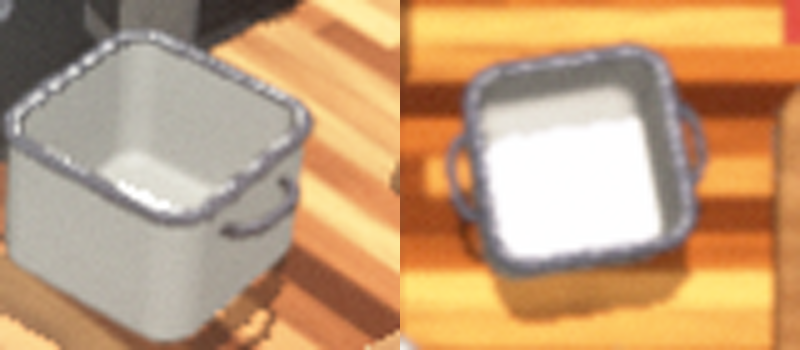

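The crop shows the square rim's outer sides. In the right panel: top (490,66)-(650,44), left (465,105)-(485,255), right (672,70)-(695,225), bottom (515,275)-(680,253). The tilt is about 0.14 rad.

Units first: shifts go in shares of 0.2 m and turns go in shares of pi/2 rad. So -0.03 m / 0.2 = -0.15, -0.02 m / 0.2 = -0.1.

Emit:
creep_tool([
  {"trans": [0, 0, 0.005], "aperture": 0},
  {"aperture": 0},
  {"aperture": 0},
  {"trans": [0, 0, -0.1], "aperture": 0},
  {"trans": [0, 0, -0.15], "aperture": 0},
  {"trans": [0, 0, -0.15], "aperture": 0},
  {"aperture": 0},
  {"aperture": 0},
])

```text
t: 14.9
position: [0.4598, 0.2966, 0.2729]
ee_rot: [-3.14, -0.001, 2.697]
wrist_force: [-0.7, 0.1, -1.4]
grip_width: 0.264
gripper_force: 39.5
```

```bash
python3 - <<'E'
from fit import *
from scipy.optimize import least_squares
L=[((490,66),(650,44)),((465,105),(485,255)),((672,70),(695,225)),((515,275),(680,253))] # +x,+y,-y,-x
W=[[atz('top',(250+(X-399.5)/5-.5,150+(Y+.5)/5-.5),.075)[:2] for X,Y in l] for l in L]
def r(p):
    c,s=np.cos(p[2]),np.sin(p[2]);ex=np.array([c,s]);ey=np.array([-s,c]);o=[]
    for n,l in zip((ex,ey,-ey,-ex),W): o+=[(np.array(q)-p[:2])@n-p[3] for q in l]
    return o
q=least_squares(r,[.64,.09,.13,.054]);print(q.x.round(4),(np.array(q.fun)*1000).round(1))
s,t=cv2.imread('pics/s9raw.png'),cv2.imread('pics/t9raw.png')
for k,ims in(('t',{'top':t}),('b',{'scene':s,'top':t})):
    x,f=fit(ims,square(.075),q.x[:3],.005,.04);print(k,x.round(4),round(f,3))
# lid in hand
s=snap('scene');t=snap('top');p=arm.get_state()['position'];z=p[2]-.0995+.0155;print(p.round(4))
for k,ims in(('s',{'scene':s}),('t',{'top':t}),('b',{'scene':s,'top':t})):
  for rr in(.018,.012):
    x,f=fit(ims,lambda xy,a:[shape('',rr,(.052-rr,.052-rr),xy,a,z)],[.46,.297,-.58]);print(k,x.round(4),round(f,3))
E
```

```text
[0.6402 0.0911 0.1248 0.0533] [-0.5  0.7 -0.4  0.2  0.4 -0.6  0.2  0. ]
t [0.6426 0.0914 0.1282] 0.607
b [0.6401 0.0861 0.1002] 1.079
[0.4594 0.2964 0.2725]
s [ 0.4593  0.2971 -0.5908] 1.0
s [ 0.4594  0.2973 -0.5798] 0.946
t [ 0.4601  0.2957 -0.5358] 0.913
t [ 0.4598  0.2957 -0.6044] 0.717
b [ 0.4597  0.2955 -0.5624] 1.892
b [ 0.4595  0.2967 -0.5913] 1.65
```

```bash
python3 - <<'E'
s=open('h.py').read()
s=s.replace("    c,s=np.cos(yaw)","    q=np.vstack([p,p[:1]]); d=np.r_[0,np.cumsum(np.hypot(*np.diff(q,axis=0).T))]\n    p=np.c_[tuple(np.interp(np.linspace(0,d[-1],160,endpoint=False),d,q[:,i]) for i in(0,1))]\n    c,s=np.cos(yaw)")
open('h.py','w').write(s)
E
python3 - <<'E'
from fit import *
s,t=cv2.imread('pics/s9raw.png'),cv2.imread('pics/t9raw.png')
for k,ims in(('s',{'scene':s}),('t',{'top':t}),('b',{'scene':s,'top':t})):
    x,f=fit(ims,square(.075),[.641,.091,.125],.01,.1);print(k,x.round(4),round(f,3))
s=snap('scene');t=snap('top');p=arm.get_state()['position'];z=p[2]-.0995+.0155;print(p.round(4))
for k,ims in(('s',{'scene':s}),('t',{'top':t}),('b',{'scene':s,'top':t})):
    x,f=fit(ims,lambda xy,a:[shape('',.017,(.035,.035),xy,a,z)],[.46,.297,-.58]);print('lid',k,x.round(4),round(f,3))
E
python3 go.py .6405 .091 .2725 3.39
```

```text
s [0.6394 0.0862 0.1396] 0.52
t [0.6419 0.0911 0.1709] 0.64
b [0.6405 0.0863 0.1273] 1.066
[0.4596 0.2964 0.2728]
lid s [ 0.4587  0.296  -0.6012] 0.959
lid t [ 0.4598  0.296  -0.6058] 0.684
lid b [ 0.4589  0.296  -0.6072] 1.639
t 15.1 pos [0.4596 0.2964 0.2728] rot [-3.140e+00 -2.000e-03  2.697e+00] q1,q6 [0.46 0.9 ]
rotvec [-0.0014 -0.0024 -0.6932] then d [-0.1249 -0.2436  0.0003]
```

```bash
python3 - <<'E'
from fit import *
from scipy.optimize import least_squares
A=[((490,66),(650,44)),((465,105),(485,255)),((672,70),(695,225)),((515,275),(680,253))] # +x,+y,-y,-x
B=[((185,40),(290,92)),((20,100),(105,40)),((205,210),(300,145)),((12,140),(140,212))]
f=lambda n,x0,y0,X,Y,z:atz(n,(x0+(X+.5)/5-.5,y0+(Y+.5)/5-.5),z)[:2]
for z in (.072,.075):
  WA=[[f('top',250,150,X-400,Y,z) for X,Y in l] for l in A]
  WB=[[f('scene',265,195,X,Y,z) for X,Y in l] for l in B]
  def r(p,W):
    c,s=np.cos(p[2]),np.sin(p[2]);ex=np.array([c,s]);ey=np.array([-s,c]);o=[]
    for n,l in zip((ex,ey,-ey,-ex),W): o+=[(np.array(q)-p[:2])@n-p[3] for q in l]
    return o
  for W in(WA,WB):
    q=least_squares(r,[.64,.09,.13,.054],args=(W,));print(z,q.x.round(4),(np.array(q.fun)*1000).round(1))
# calibration offsets seen on oval pot lid (now home) for each camera
s,t=cv2.imread('pics/s9raw.png'),cv2.imread('pics/t9raw.png')
for k,ims in(('s',{'scene':s}),('t',{'top':t})):
    print(k,[v.round(4) for v in fit(ims,lambda xy,a:[shape('',.039,(0,.028),xy,a,.0865)],[.6247,.2715,.154])])
E
```

```text
0.072 [0.6408 0.0906 0.1248 0.0535] [-0.5  0.7 -0.4  0.2  0.4 -0.6  0.2  0. ]
0.072 [0.6454 0.0915 0.1196 0.0535] [-0.1  1.1 -1.3  0.3 -2.1  1.1  0.7  0.2]
0.075 [0.6402 0.0911 0.1248 0.0533] [-0.5  0.7 -0.4  0.2  0.4 -0.6  0.2  0. ]
0.075 [0.6425 0.0889 0.1196 0.0532] [-0.1  1.1 -1.3  0.3 -2.1  1.1  0.7  0.2]
s [array([0.6263, 0.2737, 0.1402]), np.float32(0.8723)]
t [array([0.6254, 0.271 , 0.1528]), np.float64(1.0)]
```

In the tool's units: -0.182 rad / 1.5708 = -0.1159.

Emit:
creep_tool([
  {"rotvec": [0, 0, -0.1159], "aperture": 0},
  {"rotvec": [0, 0, -0.1159], "aperture": 0},
  {"rotvec": [0, 0, -0.1159], "aperture": 0},
  {"rotvec": [0, 0, -0.1159], "aperture": 0},
  {"aperture": 0},
])

```text
t: 15.72
position: [0.46, 0.2966, 0.2736]
ee_rot: [-3.141, -0.001, -2.861]
wrist_force: [0.3, 0.7, -2.0]
grip_width: 0.267
gripper_force: 39.5
```

```bash
python3 go.py .6412 .0906 .19 3.425
```

```text
t 15.72 pos [0.46   0.2966 0.2736] rot [-3.141e+00 -1.000e-03 -2.861e+00] q1,q6 [0.46 0.18]
rotvec [-0.0002 -0.0012 -0.0023] then d [-0.1164 -0.2485  0.0836]
```

In the tool's units: -0.0415 m / 0.2 = -0.2075, -0.0414 m / 0.2 = -0.207.

Emit:
creep_tool([
  {"trans": [-0.097, -0.207, 0], "aperture": 0},
  {"trans": [-0.097, -0.207, 0], "aperture": 0},
  {"trans": [-0.097, -0.207, 0], "aperture": 0},
  {"trans": [-0.097, -0.207, 0], "aperture": 0},
  {"trans": [-0.097, -0.207, 0], "aperture": 0},
  {"trans": [-0.097, -0.2075, 0], "aperture": 0},
  {"trans": [0, 0, 0.15], "aperture": 0},
  {"trans": [0, 0, 0.15], "aperture": 0},
  {"trans": [0, 0, 0.14], "aperture": 0},
  {"aperture": 0},
])

```text
t: 16.98
position: [0.6393, 0.0906, 0.1831]
ee_rot: [3.14, -0.007, -2.861]
wrist_force: [-0.5, -0.2, -2.0]
grip_width: 0.266
gripper_force: 39.7
```

Emit:
creep_tool([
  {"aperture": 0},
])

```text
t: 17.1
position: [0.6419, 0.0908, 0.1872]
ee_rot: [-3.141, 0.001, -2.86]
wrist_force: [0.2, 0.8, -1.5]
grip_width: 0.265
gripper_force: 39.7
```

```bash
python3 go.py .6412 .0906 .1625 3.425;python3 - <<'E'
from fit import *
s,t=snap('scene'),snap('top');p=arm.get_state()['position'];z=p[2]-.0995+.0155;print(p.round(4))
for k,ims in(('s',{'scene':s}),('t',{'top':t}),('b',{'scene':s,'top':t})):
    x,f=fit(ims,lambda xy,a:[shape('',.017,(.035,.035),xy,a,z)],[.641,.0905,.124]);print('lid',k,x.round(4),round(f,3))
a=[]
for n,i,x0,y0 in(('scene',s,255,170),('top',t,240,140)):
    d=[(proj(n,shape('',.017,(.035,.035),x[:2],x[2],z)),(0,255,0))]+[(proj(n,c),(0,0,255)) for c in square(.075)(np.array([.641,.0905]),.124)]
    crop(i,x0,y0,90,90,4,'a.png',d);a.append(cv2.imread('pics/a.png'))
cv2.imwrite('pics/f10.png',np.hstack(a))
E
```

```text
t 17.1 pos [0.6419 0.0908 0.1872] rot [-3.141e+00  1.000e-03 -2.860e+00] q1,q6 [ 0.04 -0.24]
rotvec [-0.0001  0.0009 -0.0014] then d [0.0007 0.     0.0247]
[0.6425 0.0908 0.1881]
lid s [0.6409 0.0902 0.1437] 0.833
lid t [0.642  0.0905 0.1256] 0.696
lid b [0.6415 0.0904 0.124 ] 1.523
```

View pics/f10.png

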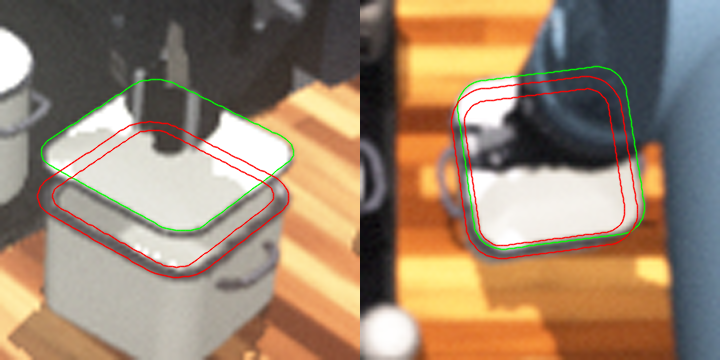

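Lid is aligned above the square rim in both views. Inserting.

In the tool's units: 0.007 m / 0.2 = 0.035, 0.006 m / 0.2 = 0.03.

Emit:
creep_tool([
  {"trans": [0.002, 0, 0.035], "aperture": 0},
  {"trans": [0, 0, 0.03], "aperture": 0},
  {"trans": [0, 0, 0.025], "aperture": 0},
  {"trans": [0, 0, 0.015], "aperture": 0},
  {"aperture": 0},
  {"aperture": 0},
])

```text
t: 17.95
position: [0.6412, 0.0906, 0.1655]
ee_rot: [-3.142, 0.0, -2.858]
wrist_force: [-0.9, 0.4, -2.4]
grip_width: 0.265
gripper_force: 39.7
```

```bash
python3 go.py .6412 .0906 .1625 3.425
```

```text
t 17.95 pos [0.6412 0.0906 0.1655] rot [-3.142  0.    -2.858] q1,q6 [ 0.04 -0.24]
rotvec [-0.      0.0003 -0.0002] then d [ 0.    -0.     0.003]
```

In the tool's units: 0.0025 m / 0.2 = 0.0125, 0.001 m / 0.2 = 0.005.

Emit:
creep_tool([
  {"trans": [0, 0, 0.0125], "aperture": 0},
  {"trans": [0, 0, 0.005], "aperture": 0},
  {"aperture": 0},
  {"aperture": 0},
])

```text
t: 18.45
position: [0.6415, 0.0906, 0.1628]
ee_rot: [-3.141, 0.001, -2.858]
wrist_force: [-2.0, -1.2, 5.3]
grip_width: 0.266
gripper_force: 40.4
```

Emit:
creep_tool([
  {"trans": [0, 0, 0.005], "aperture": 0},
  {"aperture": 0},
  {"aperture": 0},
])

```text
t: 18.82
position: [0.6414, 0.0906, 0.1628]
ee_rot: [-3.141, 0.002, -2.858]
wrist_force: [-4.1, -0.8, 11.1]
grip_width: 0.265
gripper_force: 41.1
```

In the tool's units: -0.05 m / 0.2 = -0.25, 0.0446 m / 0.2 = 0.223.

Emit:
creep_tool([
  {"trans": [0, 0, -0.0075], "aperture": 0.6},
  {"aperture": 0.6},
  {"trans": [0, 0, -0.15], "aperture": 0.6},
  {"trans": [0, 0, -0.25], "aperture": 0.6},
  {"trans": [0.223, 0.065, 0], "aperture": 0.6},
  {"trans": [0.223, 0.065, 0], "aperture": 0.6},
  {"trans": [0.223, 0.065, 0], "aperture": 0.6},
  {"trans": [0.223, 0.065, 0], "aperture": 0.6},
  {"trans": [0, 0, 0.2], "aperture": 0.6},
  {"trans": [0, 0, 0.2], "aperture": 0.6},
])

```text
t: 20.08
position: [0.4554, 0.0908, 0.162]
ee_rot: [-3.141, 0.003, -2.858]
wrist_force: [0.8, -0.3, -0.8]
grip_width: 0.598
gripper_force: 0.0
```

Emit:
creep_tool([
  {"aperture": 0.6},
  {"aperture": 0.6},
])

```text
t: 20.32
position: [0.4559, 0.0907, 0.1632]
ee_rot: [-3.141, 0.001, -2.858]
wrist_force: [0.1, 0.4, 0.3]
grip_width: 0.6
gripper_force: 0.0
```

```bash
python3 - <<'E'
from fit import *
s,t=snap('scene'),snap('top')
for k,ims in(('s',{'scene':s}),('t',{'top':t}),('b',{'scene':s,'top':t})):
    x,f=fit(ims,rnd(.095),[.46,.297,0],.015,.01);print('roundpot',k,x[:2].round(4),round(f,3))
for k,ims in(('s',{'scene':s}),('t',{'top':t})):
    y,f=fit(ims,lambda xy,a:[shape('',.017,(.035,.035),xy,a,.0765)],[.641,.0905,.124]);print('sqlid',k,y.round(4),round(f,3))
    y,f=fit(ims,lambda xy,a:[shape('',.054,(0,0),xy,a,.0225)],[.4555,.0904,0],.012,.01);print('rlid',k,y.round(4),round(f,3))
a=[]
for n,i,x0,y0 in(('scene',s,135,150),('top',t,160,145)):
    d=[(proj(n,c),(0,0,255)) for c in rnd(.095)(x[:2],0)]
    crop(i,x0,y0,190,150,2.1,'a.png',d);a.append(cv2.imread('pics/a.png'))
cv2.imwrite('pics/f11.png',np.hstack(a))
E
python3 go.py .4555 .0904 .1084
```

```text
roundpot s [0.4579 0.2905] 0.595
roundpot t [0.4605 0.2948] 0.747
roundpot b [0.4603 0.295 ] 1.286
sqlid s [0.6421 0.092  0.1525] 0.954
rlid s [ 0.4577  0.0923 -0.0008] 0.933
sqlid t [0.6408 0.0903 0.1191] 0.995
rlid t [4.562e-01 9.140e-02 4.000e-04] 0.599
t 20.43 pos [0.4568 0.0908 0.1639] rot [-3.141e+00  3.000e-03 -2.858e+00] q1,q6 [ 0.06 -0.22]
rotvec [-0.0006  0.003  -0.    ] then d [0.0013 0.     0.0555]
```

View pics/f11.png

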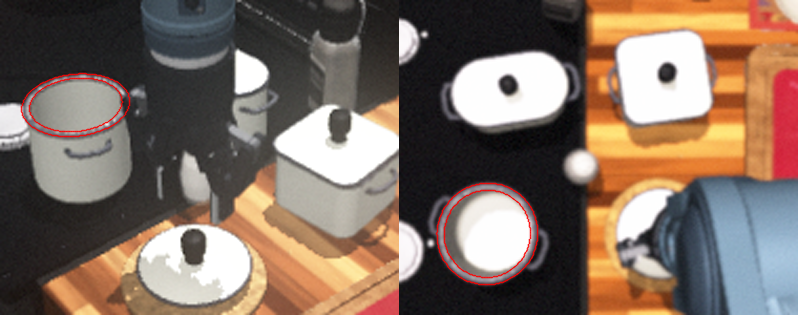

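The square lid sits flush. The round pot's open mouth matches the red overlay at (0.4604, 0.2949). Grasping the round lid.

Emit:
creep_tool([
  {"trans": [0.002, 0, 0.15], "aperture": 0.6},
  {"trans": [0, 0, 0.125], "aperture": 0.6},
  {"aperture": 0.6},
  {"aperture": 0.6},
  {"aperture": 0},
  {"aperture": 0},
  {"aperture": 0},
])

```text
t: 21.3
position: [0.456, 0.0906, 0.1086]
ee_rot: [-3.141, 0.003, -2.858]
wrist_force: [-1.0, -0.4, 6.1]
grip_width: 0.263
gripper_force: 38.9
```

```bash
python3 go.py .4604 .2949 .25
```

```text
t 21.3 pos [0.456  0.0906 0.1086] rot [-3.141e+00  3.000e-03 -2.858e+00] q1,q6 [ 0.06 -0.22]
rotvec [-0.0006  0.0027 -0.    ] then d [-0.0613  0.1949 -0.1414]
```

Emit:
creep_tool([
  {"trans": [0, 0, -0.2], "aperture": 0},
  {"trans": [0, 0, -0.25], "aperture": 0},
  {"trans": [0, 0, -0.25], "aperture": 0},
  {"aperture": 0},
  {"aperture": 0},
])

```text
t: 21.92
position: [0.4546, 0.0905, 0.2469]
ee_rot: [3.141, -0.0, -2.858]
wrist_force: [-0.2, 0.3, -2.0]
grip_width: 0.264
gripper_force: 39.5
```

```bash
python3 - <<'E'
from fit import *
s,t=snap('scene'),snap('top');p=arm.get_state()['position'];z=p[2]-.0995+.0145;print(p.round(4))
for k,ims in(('s',{'scene':s}),('t',{'top':t}),('b',{'scene':s,'top':t})):
    y,f=fit(ims,lambda xy,a:[shape('',.054,(0,0),xy,a,z)],[.4555,.0904,0],.012,.01);print('rlid',k,y.round(4),round(f,3))
E
python3 go.py .4604 .2949 .25
```

```text
[0.4537 0.0905 0.2457]
rlid s [ 0.4561  0.0911 -0.0093] 0.83
rlid t [ 0.4538  0.0898 -0.0053] 0.596
rlid b [ 0.4554  0.0903 -0.0077] 1.384
t 22.02 pos [0.4537 0.0905 0.2457] rot [ 3.141e+00 -3.000e-03 -2.858e+00] q1,q6 [ 0.06 -0.22]
rotvec [ 0.0008 -0.0031 -0.    ] then d [-0.0635  0.1944 -0.0043]
```

In the tool's units: 0.0389 m / 0.2 = 0.1945, 0.03 m / 0.2 = 0.15.

Emit:
creep_tool([
  {"trans": [-0.0625, 0.1945, 0], "aperture": 0},
  {"trans": [-0.0625, 0.1945, 0], "aperture": 0},
  {"trans": [-0.0625, 0.1945, 0], "aperture": 0},
  {"trans": [-0.0625, 0.1945, 0], "aperture": 0},
  {"trans": [-0.0625, 0.1945, 0], "aperture": 0},
  {"trans": [0, 0, 0.15], "aperture": 0},
  {"trans": [0, 0, 0.06], "aperture": 0},
  {"aperture": 0},
  {"aperture": 0},
  {"aperture": 0},
])

```text
t: 23.28
position: [0.4612, 0.2947, 0.2063]
ee_rot: [3.141, 0.002, -2.859]
wrist_force: [0.6, 0.4, -1.4]
grip_width: 0.27
gripper_force: 39.8
```

```bash
python3 - <<'E'
from fit import *
s,t=snap('scene'),snap('top');p=arm.get_state()['position'];z=p[2]-.0995+.0145;print(p.round(4))
for k,ims in(('s',{'scene':s}),('t',{'top':t}),('b',{'scene':s,'top':t})):
    y,f=fit(ims,lambda xy,a:[shape('',.054,(0,0),xy,a,z)],[.46,.295,0],.012,.01);print('rlid',k,y.round(4),round(f,3))
E
python3 go.py .4600 .2949 .1825
```

```text
[0.4611 0.2948 0.2062]
rlid s [0.4627 0.2963 0.0008] 0.913
rlid t [0.4635 0.2926 0.01  ] 0.554
rlid b [0.4634 0.2952 0.0064] 1.434
t 23.38 pos [0.4611 0.2948 0.2062] rot [ 3.141e+00  2.000e-03 -2.859e+00] q1,q6 [0.45 0.17]
rotvec [0.0004 0.0016 0.    ] then d [0.001  0.0004 0.0237]
```

In the tool's units: 0.006 m / 0.2 = 0.03, 0.0005 m / 0.2 = 0.0025.

Emit:
creep_tool([
  {"trans": [0.0075, 0.0025, 0.03], "aperture": 0},
  {"trans": [0, 0, 0.03], "aperture": 0},
  {"trans": [0, 0, 0.025], "aperture": 0},
  {"trans": [0, 0, 0.015], "aperture": 0},
  {"aperture": 0},
  {"aperture": 0},
])

```text
t: 24.12
position: [0.4591, 0.2949, 0.1854]
ee_rot: [3.141, 0.0, -2.858]
wrist_force: [-0.0, -0.9, -1.5]
grip_width: 0.264
gripper_force: 39.8
```

```bash
python3 go.py .4600 .2949 .1825
```

```text
t 24.12 pos [0.4591 0.2949 0.1854] rot [ 3.141  0.    -2.858] q1,q6 [0.45 0.17]
rotvec [0.0001 0.0003 0.    ] then d [-0.0009 -0.0003  0.0029]
```

In the tool's units: 0.002 m / 0.2 = 0.01, 0.001 m / 0.2 = 0.005.

Emit:
creep_tool([
  {"trans": [0, 0, 0.01], "aperture": 0},
  {"trans": [0, 0, 0.005], "aperture": 0},
  {"aperture": 0},
  {"aperture": 0},
])

```text
t: 24.62
position: [0.459, 0.2949, 0.1826]
ee_rot: [3.141, 0.0, -2.858]
wrist_force: [-0.4, -0.6, 1.3]
grip_width: 0.266
gripper_force: 40.1
```

Emit:
creep_tool([
  {"trans": [0, 0, 0.0075], "aperture": 0},
  {"aperture": 0},
  {"aperture": 0},
])

```text
t: 25.0
position: [0.459, 0.2949, 0.1825]
ee_rot: [3.141, 0.001, -2.858]
wrist_force: [-4.6, -1.7, 11.6]
grip_width: 0.266
gripper_force: 41.1
```

Home at the expected height. Releasing, retreating, and taking a last look.

In the tool's units: -0.05 m / 0.2 = -0.25, -0.03 m / 0.2 = -0.15.

Emit:
creep_tool([
  {"trans": [0, 0, -0.0075], "aperture": 0.6},
  {"aperture": 0.6},
  {"aperture": 0.7},
  {"trans": [0, 0, -0.15], "aperture": 0.7},
  {"trans": [0, 0, -0.25], "aperture": 0.7},
  {"trans": [0.25, 0, -0.15], "aperture": 0.7},
  {"trans": [0.25, 0, 0], "aperture": 0.7},
  {"trans": [0.1, 0, 0], "aperture": 0.7},
  {"aperture": 0.7},
  {"aperture": 0.7},
])

```text
t: 26.25
position: [0.3446, 0.2616, 0.2924]
ee_rot: [3.141, 0.001, -2.859]
wrist_force: [-1.2, -0.1, -0.0]
grip_width: 0.701
gripper_force: 0.0
```

```bash
python3 - <<'E'
from h import *
a=[]
for n,x0,y0 in(('scene',135,120),('top',160,145)):
    crop(snap(n),x0,y0,190,170,2.1,'a.png');a.append(cv2.imread('pics/a.png'))
cv2.imwrite('pics/f12.png',np.hstack(a))
E
```

```text
(no output)
```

View pics/f12.png

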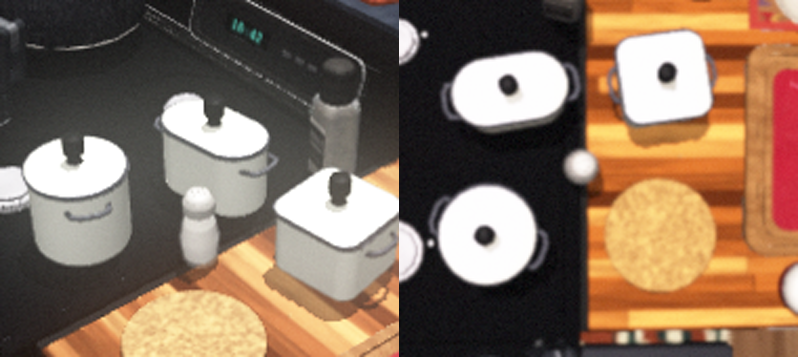

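All three lids sit flush on their own pots, the trivet is empty, and the salt shaker and pepper grinder are standing.

```bash
python3 -c "
from station import arm, optics, job
print(job.finish_job())"
```

```text
the job is handed in; nothing more can be done
None
```

The round, square and oval lids are each fully home on their own pots, the salt shaker and pepper grinder are still standing, and the job was handed in at about 26 s.

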